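Strip the stuck case off a battery pack in the slanted cradle

TASK

Take the metal case off the battery pack in the slanted cradle without pulling its stuck white core up with it: first push the steel rod through both ears of the cradle and the hole in the core's base, so that it sticks out on both sides, then draw the case straight off along the slant. Stand the case open side down in the middle of the black mat, leave the core in the cradle with the rod through it, never drop the case, and leave all the other things where they are.

Things in the scene. Friction and masses are not known exactly. Their poses are not given: they have to be found in the camera images.
- cradle: Fixed grey stripping cradle, base 130 x 104 mm. Origin: centre of its underside, z up, +x uphill. Its deck is a plane through the point 50 mm above the origin, rising towards +x at 25 degrees (normal (-0.423, 0, 0.906) in the cradle's frame). Two dark steel ears stand square on the deck at y = +-34 to +-44 mm, 44 mm wide, 46 mm high, with aligned holes.
- cradle_bore (a point): Midpoint of the line through the two ear holes (cradle frame: x -10.1, y 0, z 71.8 mm; 24 mm from the deck). The line is horizontal, along the cradle's y. The holes are round, 17 mm, countersunk on the outside.
- core: Inner part of the pack: white polymer, about 0.22 kg, loose in the cradle. Origin: centre of its underside, on the deck; z along the deck's normal (25 degrees off vertical), x uphill, y along the hole line. Base block 84 (x) x 64 (y) x 44 mm high; above it a 71 x 51 x 50 mm body inside the case.
- core_hole (a point): Centre of the 18 x 18 mm through hole along y in the core's base, 24 mm above its underside, in line with the ear holes. Sprung seal lips at the core's top hold the case with about 5 to 8 N, more than the core weighs, over the first 46 mm: unpinned, the core comes up with the case. Pinned by the rod, it rises about 5 mm and then holds.
- case: Outer part of the pack: aluminium case, open below, 84 (x) x 64 (y) x 70 mm high, walls 4 mm, about 0.22 kg. Origin: centre of its open rim; z towards the rib on its top. At the start it covers the core, rim on the core's base block (44 mm from the deck), leaning 25 degrees with it; it clears the core after 52 mm of straight travel along its z.
- case_rib (a point): Centre of the case's solid grip rib, which is 16 mm thick (case x), 50 mm long (case y) and 36 mm high, from 70 to 106 mm above the rim; this point is 88 mm above the rim.
- rod: Loose steel rod, 12 mm thick, 200 mm long, round ends, both ends alike, 70 g. Origin: its centre; x along it. It lies level in two notches of the stand, axis 34 mm above the bench.
- stand: Fixed low rod stand, 110 x 44 mm, two notched posts 40 mm either side of its centre, tops 35 mm high; the rod overhangs it by 45 mm at each end. Origin: centre of its underside, x along the rod.
- mat: Fixed black rubber mat, 130 x 120 x 4 mm. Origin: centre of its underside.
- jar: Amber glass jar, 64 mm across and 85 mm high, standing about 155 mm to one side of the cradle, in line with the holes, so the rod can come in only from the other side. Origin: centre of its underside. Leave alone.
- seal: White polymer seal ring lying flat, 64 mm across, 12 mm high, on the cradle's free side. Origin: centre of its underside. Leave alone.
- die: Stainless steel pressing die, 60 mm across, 42 mm high, behind the cradle. Origin: centre of its underside. Leave alone.
- shell: Titanium pacemaker shell lying flat, about 53 x 44 x 10 mm, in front of the cradle. Leave alone.
- driver: Screwdriver lying on the bench, 170 mm long, in front of the cradle. Leave alone.
- tin: Round closed steel tin, 70 mm across, 42 mm high, close in front of the cradle. Origin: centre of its underside. Leave alone.
Mind the look-alikes: they are no part of the job. What is shaped like the case but pink or red is not meant.

How it is judged:
On the way, in this order (a step that is already met when the one before it is completed fails the run):
1. the rod is through both ears and the core, sticking out on both sides (angle between the x axis of rod and the y axis of cradle, either way round below 0.12 rad and x of rod in the frame of cradle_bore between -0.008 and 0.008 m and z of rod in the frame of cradle_bore between -0.008 and 0.008 m and y of rod in the frame of cradle_bore between -0.05 and 0.05 m), for 0.2 s.
2. the case is drawn clear of the core, which stays pinned in the cradle (all of step 1 and distance between case and core above 0.1 m), for 0.1 s.
At the end, for the whole second after the job is handed in: The rod is still through both ears and the core's base, sticking out on both sides; the core is in the cradle within 12 mm of where it was; the case stands at rest, rim down and upright, on the mat with its centre within 30 mm of the mat's centre (all of step 1 and distance of core from where it was at the start of the episode below 0.012 m and linear speed of each of core, case below 0.02 m/s and horizontal distance between case and mat below 0.03 m and angle between case's own z axis and vertical below 0.08 rad and height (world z) of case below 0.01 m); the robot touches nothing.
It fails at once if the core is pulled up or shifted by more than 15 mm (distance of core from where it was at the start of the episode above 0.015 m).
It fails at once if the case is dropped (falls freely faster than 0.5 m/s) (contact force between the fingers and case below 0.1 N and linear speed of case above 0.5 m/s).
It fails at once if another thing is moved by more than 30 mm (distance of any of jar, seal, die, shell, driver, tin from where it was at the start of the episode above 0.03 m).
It also fails if it takes over 69 s, if anything falls off the work surface, if the arm or the gripper's body presses on something with over 40 N, if the wrist force passes 120 N, or if a joint passes its speed limit or range.

ROBOT

A 6-joint arm with a two-finger parallel gripper is mounted at the origin on the work surface. World frame = base frame: x ahead of the robot, y to its left, z up, the work surface at z = 0. Lengths are in m, angles in rad, forces in N, time in s.
With the tool pointing down it reaches from about 0.35 to 0.975 m from the base axis. Payload 7.1 kg.
Tool frame: the origin (TCP) lies between the finger pads; the fingertips stand 8 mm ahead of it and the grasp point (between the pads) lies 11 mm behind it; z points along the fingers, x is the direction in which the jaws open and shut, and the axes are right-handed (so a half turn about z gives the same grasp; the last joint's range is limited). The gripper opens to 88 mm and grips with 3 to 60 N. Pads are 20 mm wide; open, the fingers measure 115 mm over their backs; the gripper's body (75 mm by 178 mm) begins 61 mm behind the grasp point.
Start: joints at [1.109, 0.423, 1.63, -0, 1.089, -0.019], TCP at [0.268, 0.565, 0.231] pointing down, gripper open.
Joint ranges: [-3, 3], [-0.9, 2.11], [0.09, 2.58], [-1.31, 4.45], [0.11, 2.69], [-2.54, 2.54]. Speed limits (rad/s): [2.39, 2.39, 3.01, 3.14, 3.14, 3.14].

INTERFACE

Orientations are given as a 3x3 rotation matrix whose columns are the frame's x, y, z axes.
In Python, from cell import sensors, cams, workorder gives the robot as it stands. The module is installed in compiled form; this text tells all that it offers.
- The arm moves only by the tool servo_tool, never from a script. Its argument "increments" is a list that holds one entry, the list of rows, each a list of 7 numbers: the shift along the tool's x, y, z in m, then the turn, a rotation vector about the tool's x, y, z in degrees, then the closure, from -1 (fully open) to 1 (shut), so that 0 is half open. In form: [[[x, y, z, rx, ry, rz, fingers], ...]]. A call has 1 to 12 rows; each row shifts and turns the commanded pose from where the row before left it, along the tool's axes as they then stand; what a row does not reach is not made up. A row lasts 1/12 s, in which the tool goes at most 41.7 mm and 7.16 degrees, less where a joint would pass 70% of its speed; a pose out of reach is approached as far as the arm can. A call is refused whole if a number of a shift passes 0.0417 or a number of a turn 7.16, either way. A call with a gripper value outside its range is refused whole. The fingers move at their own pace and stop on an object; "grip_force" is the grip in N (left out, the last holds). Time passes only in rows, so rows that do not move let the fingers close. It gives the time, the measured TCP pose, the force and the opening at its end, in the units of the state.
- sensors.observe(): the state, without advancing time (a new reading comes with each control period).
- cams.snapshot(name): name is "side" or "top"; returns a dict with "image" (480x640x3 uint8, blue, green, red), "mtx" (3x3 intrinsics, pixels), "eye" and "orientation" of the camera in the world. Camera axes: x right, y up, looking along -z (the intrinsics and any distortion apply to the point x, -y, -z); pixel columns grow to the right and rows downward; lengths in m; the calibration is good to about 2 mm. A picture is of the moment at which its call begins. There is no depth.
- workorder.finish_job(): hands the job in, once; it reports no verdict.
The state is a dict: "time_s": time; "joints": joint angles; "joint_vel": joint speeds; "tau": joint torques, N m; "position": TCP position; "ee_rot": TCP orientation; "ft_force": force on the tool from outside, world axes, zero at the start; "moment": the same for the moment, N m; "finger_gap": finger opening in m.
Only numpy, scipy, OpenCV 4.12 (cv2) and the standard library are available. Lean on these libraries where they do the work, as an engineer would, in place of code of your own. Each camera call takes 0.05 s, during which the arm holds its last target.

## Working session

There is one attempt and no reset: what is moved stays moved. The work goes in short steps, Python scripts to look and compute and a tool call to move; the robot and the scene stay as the last step left them, time stands still between calls to the robot, and variables do not carry over. Pictures are saved under pics/ and viewed, and the job is handed in when it is done.

Besides the shell and the picture viewer there is one more tool, called after ">>>" in YAML: its name, and indented under it one key for each argument. servo_tool: Moves the arm, as the interface text tells. Its arguments: {"type":"object","properties":{"increments":{"type":"array"},"grip_force":{"type":"number"}},"required":["increments"]}

```bash
mkdir -p pics
cat > h.py <<'E'
import numpy as np,cv2,json
from cell import sensors,cams,workorder
def snap(n,f):
    s=cams.snapshot(n); cv2.imwrite('pics/'+f+'.png',s['image']); np.savez('pics/'+f+'.npz',**{k:np.asarray(v) for k,v in s.items()}); return s
def load(f): return dict(np.load('pics/'+f+'.npz'))
def ray(s,u,v):
    K=np.asarray(s['mtx']); R=np.asarray(s['orientation'])
    d=np.linalg.inv(K)@np.array([u,v,1.]); d=R@np.array([d[0],-d[1],-d[2]]); return np.asarray(s['eye']),d/np.linalg.norm(d)
def onz(s,u,v,z):
    e,d=ray(s,u,v); return e+d*(z-e[2])/d[2]
def proj(s,p):
    c=np.asarray(s['orientation']).T@(np.asarray(p,float)-np.asarray(s['eye'])); q=np.asarray(s['mtx'])@np.array([c[0],-c[1],-c[2]]); return q[:2]/q[2]
def tri(s1,a,s2,b):
    e1,d1=ray(s1,*a); e2,d2=ray(s2,*b)
    t=np.linalg.lstsq(np.c_[d1,-d2],e2-e1,rcond=None)[0]; p,q=e1+d1*t[0],e2+d2*t[1]
    return (p+q)/2,np.linalg.norm(p-q)
E
python3 - <<'E'
from h import *
for n in('top','side'):
    s=snap(n,n+'0'); print({k:np.round(v,3).tolist() for k,v in s.items() if k!='image'})
print(sensors.observe())
E
```

```text
{'mtx': [[589.712, 0.0, 323.734], [0.0, 589.712, 243.421], [0.0, 0.0, 1.0]], 'eye': [0.403, 0.062, 1.376], 'orientation': [[0.017, 0.992, -0.126], [-1.0, 0.019, 0.017], [0.019, 0.126, 0.992]]}
{'mtx': [[489.037, 0.0, 321.871], [0.0, 489.037, 231.216], [0.0, 0.0, 1.0]], 'eye': [0.455, -0.986, 0.767], 'orientation': [[0.998, 0.028, -0.065], [-0.07, 0.52, -0.851], [0.01, 0.854, 0.521]]}
{'time_s': 0.1, 'joints': array([ 1.10903536e+00,  4.23732864e-01,  1.63059764e+00,  2.14224450e-05,
        1.08862273e+00, -1.90169417e-02]), 'joint_vel': array([ 0.00032337,  0.00046289, -0.00359914, -0.00023433,  0.00087746,
       -0.00026825]), 'tau': array([ 2.40292766e-04, -5.45616961e+01, -2.74327111e+01,  6.45910366e-02,
        1.88912993e-02, -4.69484019e-05]), 'position': array([0.26752557, 0.56430722, 0.2300054 ]), 'ee_rot': array([[ 4.28429082e-01,  9.03575195e-01, -6.23166009e-04],
       [ 9.03574386e-01, -4.28429533e-01, -1.20963124e-03],
       [-1.35997551e-03, -4.48356427e-05, -9.99999074e-01]]), 'ft_force': array([0.27494024, 0.07781434, 0.01546196]), 'moment': array([ 0.00309192,  0.04550389, -0.01814701]), 'finger_gap': 0.0877260952386759}
```

View pics/top0.png

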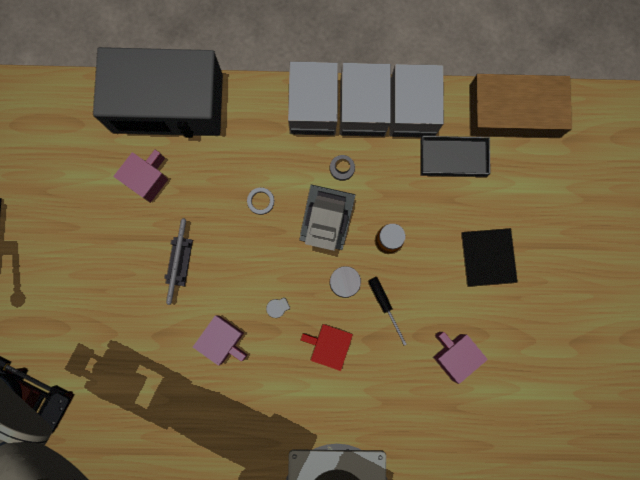

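View pics/side0.png

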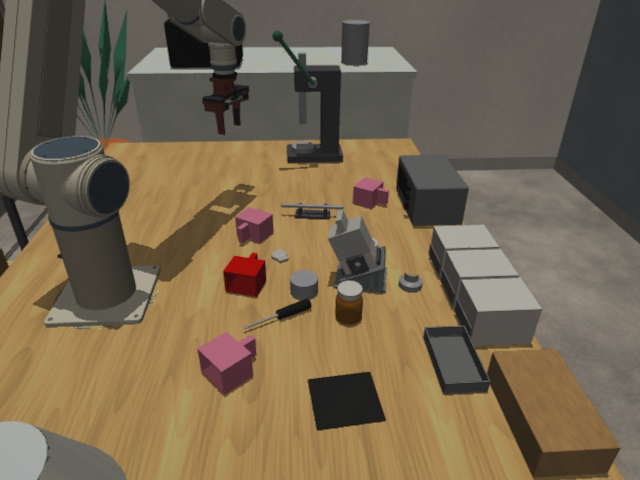

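The top view shows the case in the cradle at about (326,220), rod on stand (177,262), mat (489,257), jar (391,238). Case look-alikes: pink blocks at (141,176), (219,340), (461,358) and red one (331,346). None of these is in a cradle, so the grey one at (326,220) is the target. I'll check it in close crops.

Run:
```python
from h import *
t=load('top0')['image'];s=load('side0')['image']
a=cv2.resize(t[170:270,270:400],None,fx=6,fy=6,interpolation=cv2.INTER_CUBIC)
cv2.imwrite('pics/ct0.png',a)
b=cv2.resize(s[190:320,290:440],None,fx=5.2,fy=4.6*1.13,interpolation=cv2.INTER_CUBIC)[:600]
b=cv2.resize(s[200:310,310:440],None,fx=6,fy=6,interpolation=cv2.INTER_CUBIC)[:600]
cv2.imwrite('pics/cs0.png',b)
a=cv2.resize(t[205:315,130:230],None,fx=5,fy=5,interpolation=cv2.INTER_CUBIC)
cv2.imwrite('pics/cr0.png',a)
```

```text
(no output)
```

View pics/ct0.png

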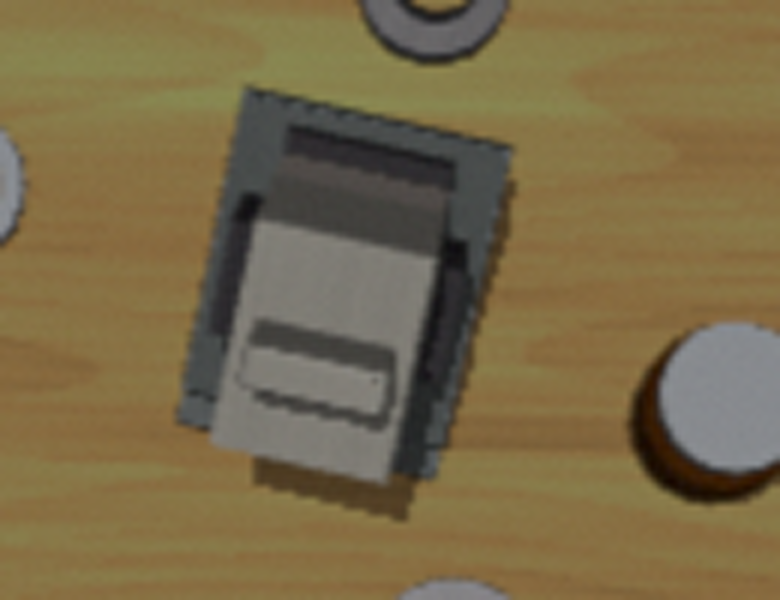

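View pics/cs0.png

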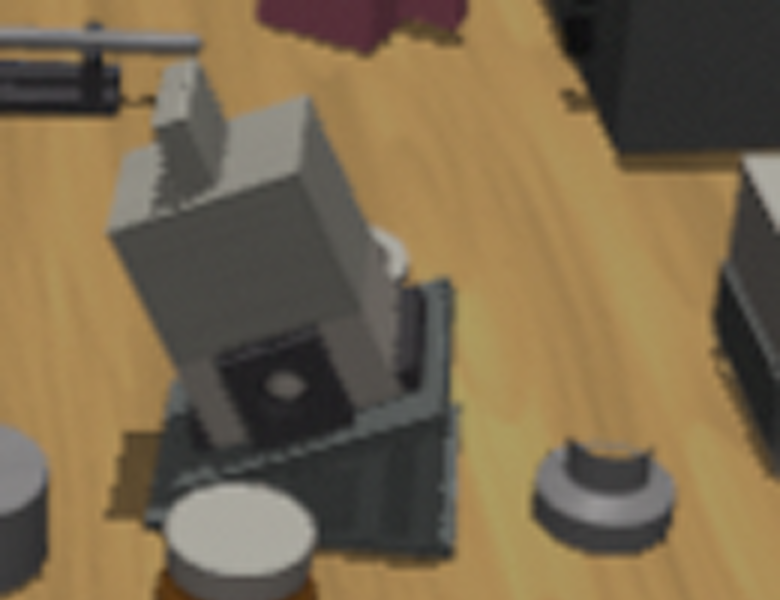

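View pics/cr0.png

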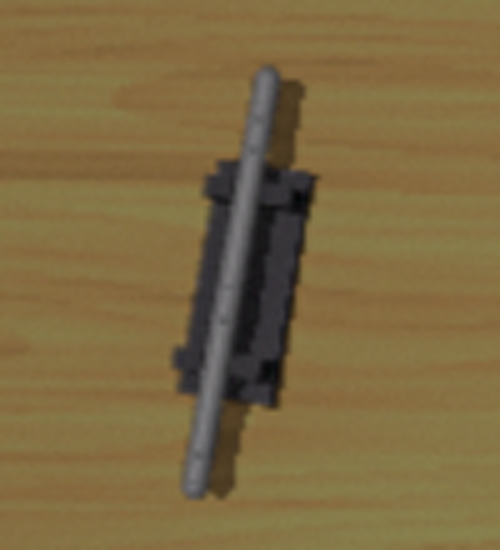

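The grey metal case with its rib sits in the cradle with the white core base and dark ears around it, so it is the target. Deck corners in the top crop are at (248,88), (512,148), (180,425), (435,478), the ear hole in the side crop is at (285,385), and the rod ends in the rod crop are at (267,70) and (193,495).

```bash
cat > m.py <<'E'
from h import *
T=load('top0');S=load('side0')
ct=lambda u,v:((u+.5)/6-.5+270,(v+.5)/6-.5+170)
cs=lambda u,v:((u+.5)/6-.5+310,(v+.5)/6-.5+200)
cr=lambda u,v:((u+.5)/5-.5+130,(v+.5)/5-.5+205)
pix=[ct(248,88),ct(512,148),ct(180,425),ct(435,478)]
loc=np.array([[65,52,80.3],[65,-52,80.3],[-65,52,19.7],[-65,-52,19.7]])/1e3
W=np.array([onz(T,*p,l[2]) for p,l in zip(pix,loc)])
A=loc[:,:2]-loc[:,:2].mean(0);B=W[:,:2]-W[:,:2].mean(0)
yaw=np.arctan2((A[:,0]*B[:,1]-A[:,1]*B[:,0]).sum(),(A*B).sum())
R=np.array([[np.cos(yaw),-np.sin(yaw),0],[np.sin(yaw),np.cos(yaw),0],[0,0,1]])
o=W[:,:2].mean(0);O=np.array([*o,0])
if __name__=='__main__':
    print('cradle',O,'yaw',np.degrees(yaw)); print('resid mm',((B-A@R[:2,:2].T)*1e3).round(1).tolist())
    bore=O+R@[-.0101,0,.0718]; print('bore',bore)
    for y in(-.044,):
        e,d=ray(S,*cs(285,385)); n=R[:,1]; p=O+R@[0,y,0]; q=e+d*((p-e)@n)/(d@n); print('ear hole in cradle mm',(R.T@(q-O)*1e3).round(1))
    r=[onz(T,*cr(267,75),.034),onz(T,*cr(194,490),.034)]
    print('rod ends',r,'len',np.linalg.norm(r[0]-r[1]),'mid',(r[0]+r[1])/2,'ang',np.degrees(np.arctan2(*(r[0]-r[1])[[1,0]])))
    z=R@np.array([-.4226,0,.9063])
    # rib
    c=bore+z*(.020+.106); print('rib top pred',c,'top px',proj(T,c),'side',proj(S,c))
    # stand px in side
    for q in r: print('rod end side px',proj(S,q))
    m=[(463,231),(513,229),(518,284),(468,287)]
    M=np.array([onz(T,*p,.004) for p in m]); print('mat',M.mean(0),M.round(3).tolist())
    for n,p,zz in(('jar',(391,233),.085),('seal',(260,201),.012),('tin',(345,281),.042),('die',(342,166),.042),('shell',(278,308),.01),('driver',(376,285),.02)): print(n,onz(T,*p,zz).round(3))
E
python3 m.py
```

```text
cradle [0.63190248 0.03338417 0.        ] yaw -11.406740992312692
resid mm [[-4.3, -0.7], [-4.5, 2.3], [3.5, -2.3], [5.4, 0.7]]
bore [0.62200198 0.03538167 0.0718    ]
ear hole in cradle mm [ -6.  -44.   72.1]
rod ends [array([0.62301538, 0.36304641, 0.034     ]), array([0.43290135, 0.38688638, 0.034     ])] len 0.19160294288473087 mid [0.52795837 0.37496639 0.034     ] ang -7.147481955314078
rib top pred [0.56980613 0.04591259 0.1859938 ] top px [321.75523086 236.1237599 ] side [336.93494948 213.07205959]
rod end side px [342.83601933 205.57086124]
rod end side px [282.32138944 203.46258417]
mat [ 0.55217173 -0.35432793  0.004     ] [[0.614, -0.29, 0.004], [0.621, -0.409, 0.004], [0.491, -0.418, 0.004], [0.482, -0.3, 0.004]]
jar [ 0.594 -0.109  0.085]
seal [0.675 0.19  0.012]
tin [ 0.488 -0.01   0.042]
die [ 0.755 -0.     0.042]
shell [0.426 0.141 0.01 ]
driver [ 0.482 -0.083  0.02 ]
```

```bash
cat > m2.py <<'E'
from m import *
from scipy.optimize import least_squares
c,s=np.cos(np.radians(25)),np.sin(np.radians(25))
X=np.array([c,0,s]);Y=np.array([0,1,0]);Z=np.array([-s,0,c])
def L(x,y,h): return np.array([-.0101,0,.0718])+(x*X+y*Y+(h-24)*Z)/1e3
pts=[(T,ct(258,222),L(42,32,114)),(T,ct(438,258),L(42,-32,114)),(T,ct(210,445),L(-42,32,114)),(T,ct(390,485),L(-42,-32,114)),
(S,cs(110,235),L(-42,-32,114)),(S,cs(303,178),L(42,-32,114)),(S,cs(308,97),L(42,32,114)),(S,cs(180,365),L(-42,-32,44)),(S,cs(358,303),L(42,-32,44)),(S,cs(285,385),L(0,-44,24)),
(T,ct(248,88),np.array([.065,.052,.0803])),(T,ct(512,148),np.array([.065,-.052,.0803]))]
def pose(q):
    R=np.array([[np.cos(q[2]),-np.sin(q[2]),0],[np.sin(q[2]),np.cos(q[2]),0],[0,0,1]]); return R,np.array([q[0],q[1],0])
def f(q,sel=pts):
    R,O=pose(q); return np.concatenate([proj(a,O+R@l)-p for a,p,l in sel])
if __name__=='__main__':
    for sel in(pts,[p for p in pts if p[0] is T],[p for p in pts if p[0] is S]):
        r=least_squares(f,[*O[:2],yaw],args=(sel,),loss='soft_l1'); R_,O_=pose(r.x)
        print(r.x[:2].round(4),np.degrees(r.x[2]).round(2),'bore',(O_+R_@L(0,0,24)).round(4),'\n',f(r.x,sel).reshape(-1,2).round(1).tolist())
E
python3 m2.py
python3 - <<'E'
from m import *
t=T['image']; hsv=cv2.cvtColor(t,cv2.COLOR_BGR2HSV)
# mat: dark pixels
g=t.max(2); m=np.zeros_like(g); m[215:300,445:535]=(g[215:300,445:535]<45)
c=max(cv2.findContours(m,0,2)[0],key=cv2.contourArea); print(cv2.contourArea(c),cv2.minAreaRect(c),onz(T,*cv2.minAreaRect(c)[0],.004))
# rod: low sat bright
r=np.zeros_like(g); r[210:310,155:200]=(hsv[210:310,155:200,1]<60)&(g[210:310,155:200]>70)
c=max(cv2.findContours(r,0,2)[0],key=cv2.contourArea); print(cv2.contourArea(c),cv2.minAreaRect(c),c[:,0,1].min(),c[:,0,1].max())
(cx,cy),_,_=cv2.minAreaRect(c); print(onz(T,cx,cy,.036))
vx,vy,x0,y0=cv2.fitLine(c,cv2.DIST_L2,0,.01,.01).ravel()
a=onz(T,x0-vx*40,y0-vy*40,.036);b=onz(T,x0+vx*40,y0+vy*40,.036); print('ang',np.degrees(np.arctan2(*(a-b)[[1,0]])),np.degrees(np.arctan2(*(b-a)[[1,0]])))
E
```

```text
[0.6364 0.0325] -10.92 bore [0.6265 0.0344 0.0718] 
 [[0.0, 0.4], [0.2, 0.8], [0.5, 0.9], [0.1, 0.5], [-0.3, -1.6], [-0.4, -2.4], [0.2, -2.0], [-0.5, -0.8], [1.3, -0.1], [0.3, 0.2], [-0.1, -3.7], [1.3, -4.2]]
[0.6366 0.033 ] -11.09 bore [0.6267 0.0349 0.0718] 
 [[-0.2, 0.2], [-0.1, 0.7], [0.1, 0.8], [-0.3, 0.4], [-0.2, -3.9], [1.1, -4.2]]
[0.6355 0.0283] -10.15 bore [0.6256 0.0301 0.0718] 
 [[-0.4, -0.4], [-0.3, -1.5], [-0.1, -1.2], [-0.6, 0.3], [1.4, 0.8], [0.4, 1.2]]
2562.0 ((488.9328918457031, 256.8963317871094), (55.215763092041016, 49.362892150878906), 83.6598129272461) [ 0.5537285  -0.35062169  0.004     ]
300.5 ((175.361572265625, 260.9753112792969), (4.570556640625, 87.2976303100586), 10.124671936035156) 218 304
[0.52717951 0.3753873  0.036     ]
ang 172.74213243262113 -7.257867567378879
```

>>> servo_tool:
  increments:
    - [[0,0,0,0,0,-6.07,-1],[0,0,0,0,0,-6.07,-1],[0,0,0,0,0,-6.06,-1],[-0.0194,0.0255,0.0175,0,0,0,-1],[-0.0194,0.0255,0.0175,0,0,0,-1],[-0.0194,0.0255,0.0175,0,0,0,-1],[-0.0194,0.0255,0.0175,0,0,0,-1],[-0.0194,0.0255,0.0175,0,0,0,-1],[-0.0194,0.0255,0.0175,0,0,0,-1],[-0.0194,0.0255,0.0175,0,0,0,-1],[-0.0194,0.0255,0.0175,0,0,0,-1],[0,0,0,0,0,0,-1]]
  grip_force: 60

```text
time_s: 1.1
position: [0.4522, 0.3805, 0.0872]
ee_rot: [[0.128, 0.992, -0.003], [0.992, -0.129, -0.004], [-0.004, -0.003, -1.0]]
ft_force: [-0.7, -1.2, -1.1]
finger_gap: 0.0877
```

```bash
cat >> h.py <<'E'
from scipy.spatial.transform import Rotation as Ro
def want(yaw,tilt=0):
    a=np.radians(yaw); x=np.array([np.cos(a),np.sin(a),0]); z=np.array([0,0,-1.]); y=np.cross(z,x)
    return np.c_[x,y,z]@Ro.from_euler('y',tilt,degrees=True).as_matrix()
def delta(p,yaw,tilt=0):
    "turn first (rotvec deg), then shift in the target tool frame"
    s=sensors.observe(); R=want(yaw,tilt)
    print('turn',np.degrees(Ro.from_matrix(s['ee_rot'].T@R).as_rotvec()).round(2),'shift after turn mm',(1e3*R.T@(np.asarray(p)-s['position'])).round(1),'F',s['ft_force'].round(1),'gap',round(s['finger_gap']*1e3,1),'t',s['time_s'],'pos',s['position'].round(4),'q',s['joints'].round(2))
E
python3 - <<'E'
from h import *
delta([.4501,.3848,.023],82.8)
snap('top','top1')
E
```

```text
turn [-0.17  0.26 -0.18] shift after turn mm [ 4.  -2.6 64.2] F [-0.7 -1.2 -1.1] gap 87.7 t 1.1 pos [0.4522 0.3805 0.0872] q [ 0.68  0.57  1.78 -0.    0.79 -0.76]
```

>>> servo_tool:
  increments:
    - [[0,0,0.016,0,0,0,-1],[0,0,0.016,0,0,0,-1],[0,0,0.016,0,0,0,-1],[0,0,0.012,0,0,0,-1],[0,0,0.007,0,0,0,-1],[0,0,0,0,0,0,-1],[0,0,0,0,0,0,-1]]

```text
time_s: 1.73
position: [0.4506, 0.3857, 0.0238]
ee_rot: [[0.124, 0.992, -0.0], [0.992, -0.124, -0.0], [-0.0, -0.0, -1.0]]
ft_force: [0.4, 0.0, 0.1]
finger_gap: 0.0875
```

Run:
```python
from h import *
delta([.4501,.3848,.023],82.8)
s=snap('top','top2'); cv2.imwrite('pics/c2.png',cv2.resize(s['image'][205:335,120:240],None,fx=4.5,fy=4.5,interpolation=cv2.INTER_CUBIC))
```

```text
turn [-0.01  0.01  0.06] shift after turn mm [-0.9 -0.3  0.8] F [0.4 0.  0.1] gap 87.5 t 1.7333 pos [0.4506 0.3857 0.0238] q [ 0.69  0.67  1.79  0.    0.67 -0.76]
```

View pics/c2.png

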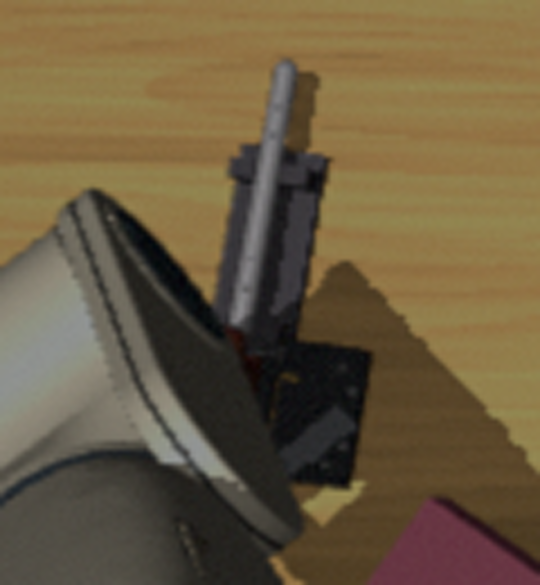

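The gripper straddles the rod's near end, and the rod's far tip is at crop (287,65). Closing now.

>>> servo_tool:
  increments:
    - [[0,0,0,0,0,0,1],[0,0,0,0,0,0,1],[0,0,0,0,0,0,1],[0,0,0,0,0,0,1],[0,0,0,0,0,0,1],[0,0,0,0,0,0,1],[0,0,0,0,0,0,1],[0,0,0,0,0,0,1]]
  grip_force: 60

```text
time_s: 2.45
position: [0.4508, 0.3853, 0.0237]
ee_rot: [[0.125, 0.992, -0.0], [0.992, -0.125, -0.0], [-0.0, -0.0, -1.0]]
ft_force: [0.1, -0.4, 0.0]
finger_gap: 0.0377
```

>>> servo_tool:
  increments:
    - [[0,0,0,0,0,0,1],[0,0,0,0,0,0,1],[0,0,0,0,0,0,1],[0,0,0,0,0,0,1],[0,0,0,0,0,0,1],[0,0,0,0,0,0,1]]

```text
time_s: 2.95
position: [0.4506, 0.3848, 0.0236]
ee_rot: [[0.125, 0.992, -0.001], [0.992, -0.125, -0.001], [-0.001, -0.0, -1.0]]
ft_force: [0.3, -3.8, 0.9]
finger_gap: 0.0107
```

>>> servo_tool:
  increments:
    - [[0,0,0,0,0,0,1],[0,0,0,0,0,0,1],[0,0,-0.01,0,0,0,1],[0,0,-0.015,0,0,0,1],[0,0,-0.02,0,0,0,1],[0,0,-0.02,0,0,0,1],[0,0,-0.01,0,0,0,1],[0,0,0,0,0,0,1],[0,0,0,0,0,0,1]]

```text
time_s: 3.7
position: [0.451, 0.3857, 0.0993]
ee_rot: [[0.125, 0.992, 0.001], [0.992, -0.125, 0.001], [0.001, 0.001, -1.0]]
ft_force: [0.5, 0.2, -1.4]
finger_gap: 0.0107
```

Run:
```python
from h import *
s=snap('side','side3'); cv2.imwrite('pics/c3.png',cv2.resize(s['image'][120:260,200:400],None,fx=4,fy=4,interpolation=cv2.INTER_CUBIC))
delta([.4501,.3848,.098],82.8)
```

```text
turn [-0.01 -0.    0.03] shift after turn mm [-0.5 -0.4  0.4] F [-0.7 -0.2 -0.5] gap 11.1 t 3.75 pos [0.4505 0.3852 0.0984] q [ 0.69  0.55  1.78  0.    0.81 -0.76]
```

View pics/c3.png

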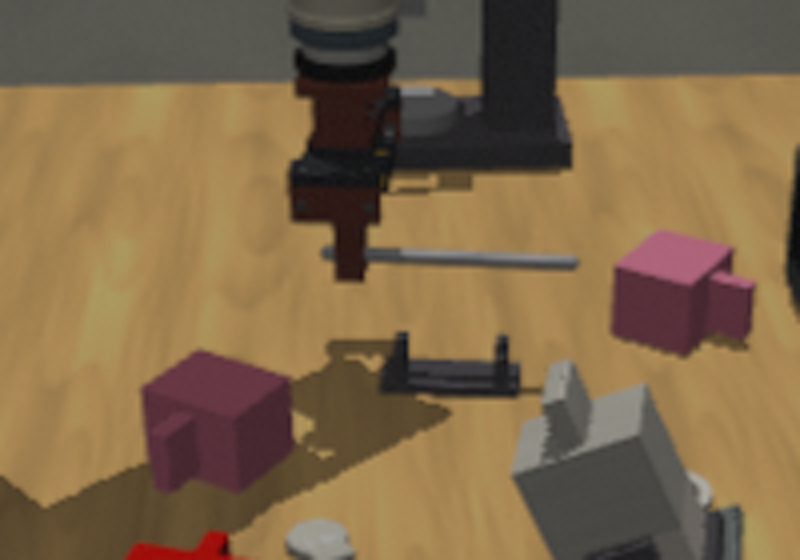

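Run:
```python
from h import *
S=load('side3')
for z in(.105,.109,.113): print(z,proj(S,[.6268,.3625,z]),proj(S,[.4283,.3875,z]))
# precise rod axis rows in image
im=S['image'].astype(int); hsv=cv2.cvtColor(S['image'],cv2.COLOR_BGR2HSV)
for u in(282,283,296,300,310,320,330,340,343):
    col=hsv[175:195,u,1]; v=np.arange(175,195)[col<70]; print(u,v.tolist())
```

```text
0.105 [344.82357339 185.28251403] [280.088876   183.12428878]
0.109 [344.8683156  184.10670589] [280.04404792 181.95207458]
0.113 [344.91318215 182.92763024] [279.99909596 180.7766211 ]
282 [182, 183, 184]
283 [182, 183, 184]
296 [182, 183, 184]
300 [182, 183, 184]
310 [183, 184, 185]
320 [183, 184, 185]
330 [183, 184, 185, 186]
340 [184, 185, 186]
343 [184, 185, 186]
```

>>> servo_tool:
  increments:
    - [[0,0,-0.02,0,0,6.7,1],[0,0,-0.02,0,0,6.7,1],[0,0,0,0,0,6.7,1],[0,0,0,0,0,6.7,1],[0,0,0,0,0,6.7,1],[0,0,0,0,0,6.7,1],[0,0,0,0,0,6.7,1],[0,0,0,0,0,6.7,1],[0,0,0,0,0,6.7,1],[0,0,0,0,0,6.7,1],[0,0,0,0,0,6.7,1],[0,0,0,0,0,6.7,1]]

```text
time_s: 4.75
position: [0.4501, 0.3848, 0.137]
ee_rot: [[0.999, 0.037, -0.002], [0.037, -0.999, -0.002], [-0.002, 0.001, -1.0]]
ft_force: [0.4, -0.3, -1.0]
finger_gap: 0.0107
```

>>> servo_tool:
  increments:
    - [[0,0,0,0,0,6.7,1],[0,0,0,0,0,6.7,1],[0.03,0.008,0,0,0,0,1],[0.03,0.008,0,0,0,0,1],[0.03,0.008,0,0,0,0,1],[0.03,0.008,0,0,0,0,1],[0.03,0.008,0,0,0,0,1],[0.03,0.008,0,0,0,0,1],[0.03,0.008,0,0,0,0,1],[0.03,0.008,0,0,0,0,1],[0,0,0,0,0,0,1],[0,0,0,0,0,0,1]]

```text
time_s: 5.75
position: [0.6745, 0.2754, 0.1365]
ee_rot: [[0.981, -0.193, -0.002], [-0.193, -0.981, -0.001], [-0.002, 0.001, -1.0]]
ft_force: [-0.2, 0.4, -0.2]
finger_gap: 0.011
```

Run:
```python
from h import *
delta([.6736,.277,.0614],-11)
```

```text
turn [ 0.06  0.12 -0.1 ] shift after turn mm [-1.2 -1.4 75.1] F [-0.2  0.4 -0.2] gap 11.0 t 5.75 pos [0.6745 0.2754 0.1365] q [0.37 0.67 1.43 0.   1.04 0.56]
```

Lower to bore height and look.

>>> servo_tool:
  increments:
    - [[0,0,0.015,0,0,0,1],[0,0,0.02,0,0,0,1],[0,0,0.02,0,0,0,1],[0,0,0.015,0,0,0,1],[0,0,0.005,0,0,0,1],[0,0,0,0,0,0,1],[0,0,0,0,0,0,1],[0,0,0,0,0,0,1]]

```text
time_s: 6.42
position: [0.6748, 0.2773, 0.0647]
ee_rot: [[0.982, -0.19, 0.002], [-0.19, -0.982, 0.001], [0.001, -0.001, -1.0]]
ft_force: [-0.1, -0.6, -0.5]
finger_gap: 0.0105
```

Run:
```python
from h import *
delta([.6736,.277,.0614],-11)
s=snap('top','top4'); cv2.imwrite('pics/c4.png',cv2.resize(s['image'][160:260,230:360],None,fx=6,fy=6,interpolation=cv2.INTER_CUBIC))
s=snap('side','side4'); cv2.imwrite('pics/c4s.png',cv2.resize(s['image'][190:300,310:440],None,fx=6,fy=5,interpolation=cv2.INTER_CUBIC))
```

```text
turn [-0.05 -0.08  0.05] shift after turn mm [-1.1  0.5  3.3] F [-0.1 -0.6 -0.5] gap 10.5 t 6.4167 pos [0.6748 0.2773 0.0647] q [0.37 0.76 1.46 0.   0.92 0.56]
```

View pics/c4.png

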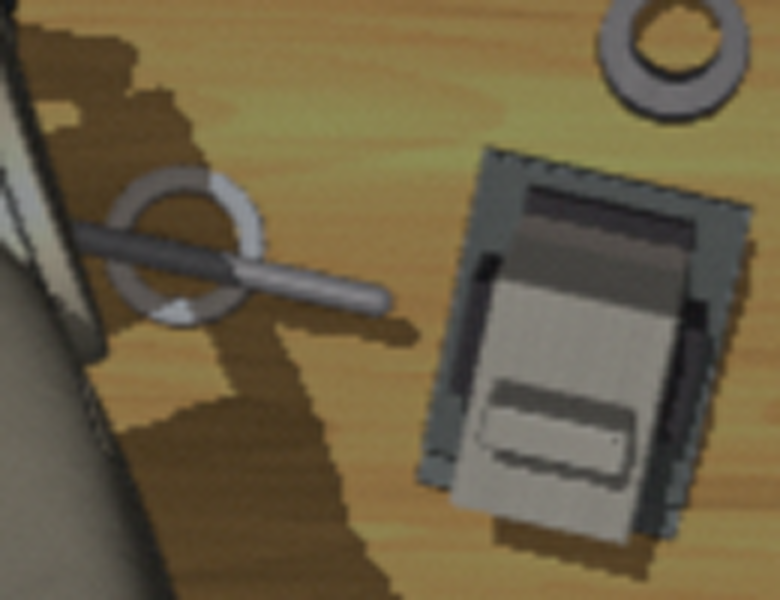

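View pics/c4s.png

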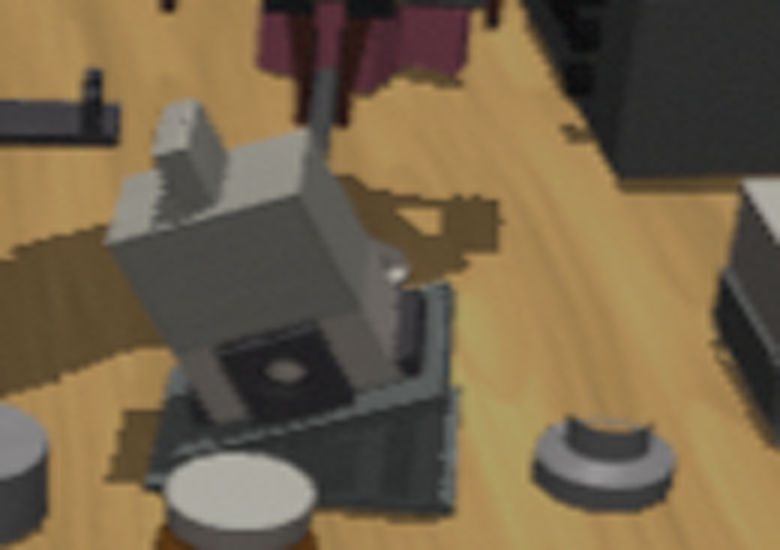

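Run:
```python
from m2 import *
T4=load('top4')
R_,O_=pose([.6364,.0325,np.radians(-11)]); b=O_+R_@L(0,0,24); print('bore',b)
pr=lambda l:(6*(proj(T4,O_+R_@l)-[230,160]+.5)-.5).round(0)
for a in((22,44,46),(22,34,46),(-22,44,46),(-22,34,46)): print(a,pr(L(*a)))
s=sensors.observe(); p=s['position'];R=s['ee_rot']; ax=p-R[:,2]*.0104
for d in(.178,.14,.1): print('rod pred crop',d,(6*(proj(T4,ax+R[:,1]*d)-[230,160]+.5)-.5).round(1))
# measured rod centre rows per column
hsv=cv2.cvtColor(T4['image'],cv2.COLOR_BGR2HSV)
for u in range(272,296,3):
    c=T4['image'][200:216,u].astype(int); w=np.clip(90-hsv[200:216,u,1].astype(int),0,None); v=(w*np.arange(200,216)).sum()/max(w.sum(),1); print(u,round(v,2),'crop',round((u-230+.5)*6-.5),round((v-160+.5)*6-.5,1))
```

```text
bore [0.62648557 0.03442717 0.0718    ]
(22, 44, 46) [472. 285.]
(22, 34, 46) [499. 291.]
(-22, 44, 46) [449. 399.]
(-22, 34, 46) [476. 404.]
rod pred crop 0.178 [400.1 307.9]
rod pred crop 0.14 [300.5 286.8]
rod pred crop 0.1 [195.7 264.6]
272 203.83 crop 254 265.5
275 205.96 crop 272 278.3
278 206.68 crop 290 282.6
281 207.14 crop 308 285.3
284 208.04 crop 326 290.7
287 208.5 crop 344 293.5
290 209.02 crop 362 296.6
293 209.78 crop 380 301.2
```

Run:
```python
from m2 import *
T4=load('top4')['image']
c=cv2.resize(T4[192:242,288:354],None,fx=12,fy=12,interpolation=cv2.INTER_CUBIC); c=cv2.convertScaleAbs(c,alpha=1.8,beta=0)
cv2.imwrite('pics/c5.png',c)
R_,O_=pose([.6364,.0325,np.radians(-11)])
pr=lambda l:(12*(proj(load('top4'),O_+R_@l)-[288,192]+.5)-.5).round(0)
for y in(44,34,-34,-44):
  for x in (22,-22):
    for h in (46,0): print(x,y,h,pr(L(x,y,h)))
```

```text
22 44 46 [248. 187.]
22 44 0 [271. 130.]
-22 44 46 [203. 414.]
-22 44 0 [228. 349.]
22 34 46 [302. 199.]
22 34 0 [323. 141.]
-22 34 46 [256. 425.]
-22 34 0 [279. 360.]
22 -34 46 [665. 276.]
22 -34 0 [675. 215.]
-22 -34 46 [616. 501.]
-22 -34 0 [627. 434.]
22 -44 46 [719. 287.]
22 -44 0 [726. 226.]
-22 -44 46 [669. 513.]
-22 -44 0 [678. 445.]
```

View pics/c5.png

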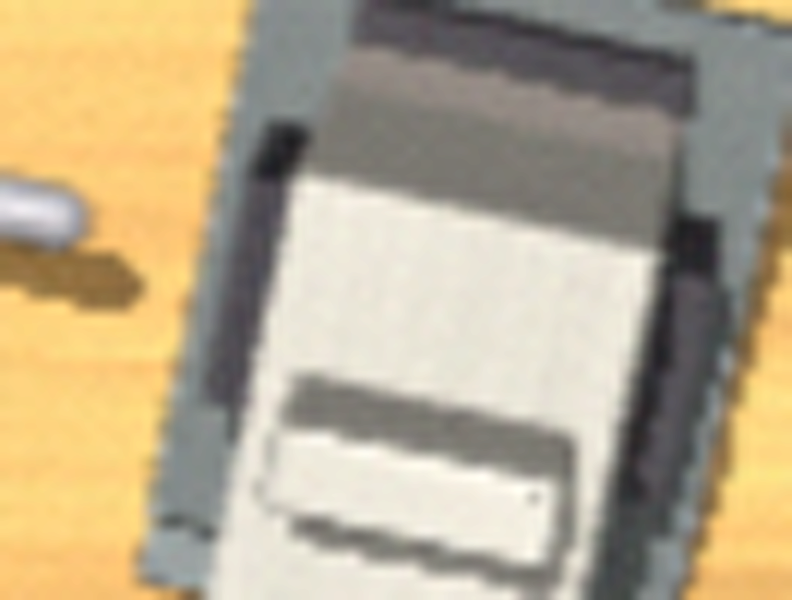

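The rod tip at crop (85,215) is aligned within about 1 mm of the ear line, by the relative image measurement. Drop 3 mm and advance gently.

>>> servo_tool:
  increments:
    - [[0,0,0.0025,0,0,0,1],[0,0.006,0,0,0,0,1],[0,0.006,0,0,0,0,1],[0,0.006,0,0,0,0,1],[0,0.004,0,0,0,0,1],[0,0.004,0,0,0,0,1],[0,0.004,0,0,0,0,1],[0,0.004,0,0,0,0,1],[0,0.004,0,0,0,0,1],[0,0.004,0,0,0,0,1],[0,0,0,0,0,0,1]]

```text
time_s: 7.43
position: [0.666, 0.2347, 0.0611]
ee_rot: [[0.982, -0.191, -0.0], [-0.191, -0.982, -0.0], [-0.0, 0.0, -1.0]]
ft_force: [0.6, -0.3, -1.2]
finger_gap: 0.0106
```

Run:
```python
from h import *
delta([.6736+.001,.277,.0614],-11)
s=snap('top','top6'); cv2.imwrite('pics/c6.png',cv2.resize(s['image'][180:240,250:340],None,fx=8,fy=8,interpolation=cv2.INTER_CUBIC))
```

```text
turn [0.02 0.02 0.01] shift after turn mm [  0.3 -43.1  -0.3] F [ 0.6 -0.3 -1.2] gap 10.6 t 7.4333 pos [0.666  0.2347 0.0611] q [ 0.32  0.74  1.52 -0.    0.89  0.51]
```

View pics/c6.png

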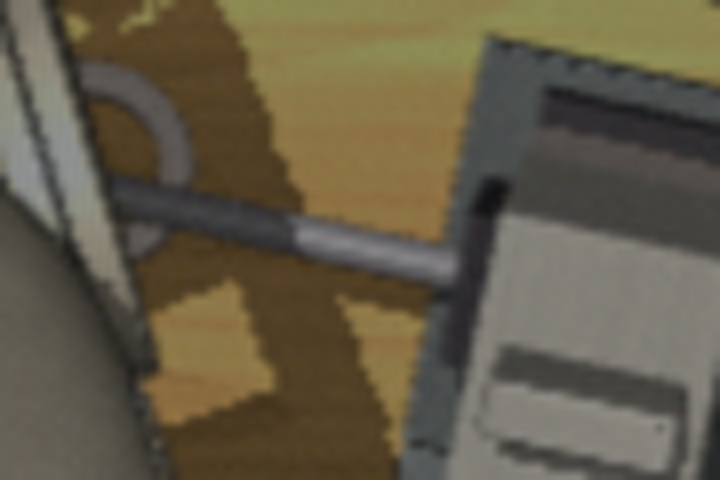

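The rod has entered the near ear at crop (455,265) with no force. I'll continue.

>>> servo_tool:
  increments:
    - [[0,0.005,0,0,0,0,1],[0,0.005,0,0,0,0,1],[0,0.005,0,0,0,0,1],[0,0.005,0,0,0,0,1],[0,0.005,0,0,0,0,1],[0,0.005,0,0,0,0,1],[0,0.005,0,0,0,0,1],[0,0.005,0,0,0,0,1],[0,0.005,0,0,0,0,1],[0,0.005,0,0,0,0,1],[0,0,0,0,0,0,1]]

```text
time_s: 8.4
position: [0.6565, 0.1854, 0.0611]
ee_rot: [[0.982, -0.191, -0.0], [-0.191, -0.982, -0.0], [-0.0, 0.0, -1.0]]
ft_force: [0.5, -0.1, -0.4]
finger_gap: 0.0106
```

>>> servo_tool:
  increments:
    - [[0,0.005,0,0,0,0,1],[0,0.005,0,0,0,0,1],[0,0.005,0,0,0,0,1],[0,0.005,0,0,0,0,1],[0,0.005,0,0,0,0,1],[0,0.005,0,0,0,0,1],[0,0.005,0,0,0,0,1],[0,0.005,0,0,0,0,1],[0,0.005,0,0,0,0,1],[0,0.005,0,0,0,0,1],[0,0.005,0,0,0,0,1],[0,0,0,0,0,0,1]]

```text
time_s: 9.4
position: [0.646, 0.1315, 0.0611]
ee_rot: [[0.982, -0.191, -0.0], [-0.191, -0.982, -0.0], [-0.0, 0.0, -1.0]]
ft_force: [0.1, 0.4, -1.1]
finger_gap: 0.0107
```

Run:
```python
from h import *
delta([.6265+.001+.095*.1908,.0344+.095*.9816,.0614],-11)
s=snap('top','top7'); a=cv2.resize(s['image'][170:260,260:400],None,fx=5,fy=5,interpolation=cv2.INTER_CUBIC); cv2.imwrite('pics/c7.png',a)
s=snap('side','side7'); a=cv2.resize(s['image'][190:300,310:440],None,fx=6,fy=5,interpolation=cv2.INTER_CUBIC); cv2.imwrite('pics/c7s.png',a)
```

```text
turn [ 0.02  0.02 -0.01] shift after turn mm [ 0.4  3.8 -0.3] F [ 0.1  0.4 -1.1] gap 10.7 t 9.4 pos [0.646  0.1315 0.0611] q [ 0.18  0.68  1.63 -0.    0.83  0.38]
```

View pics/c7.png

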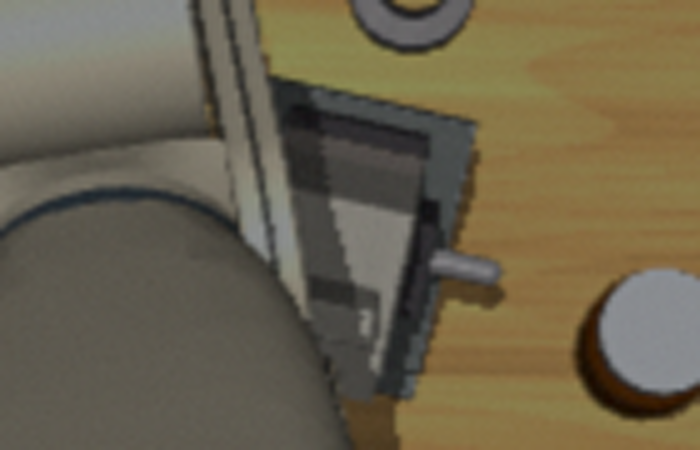

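View pics/c7s.png

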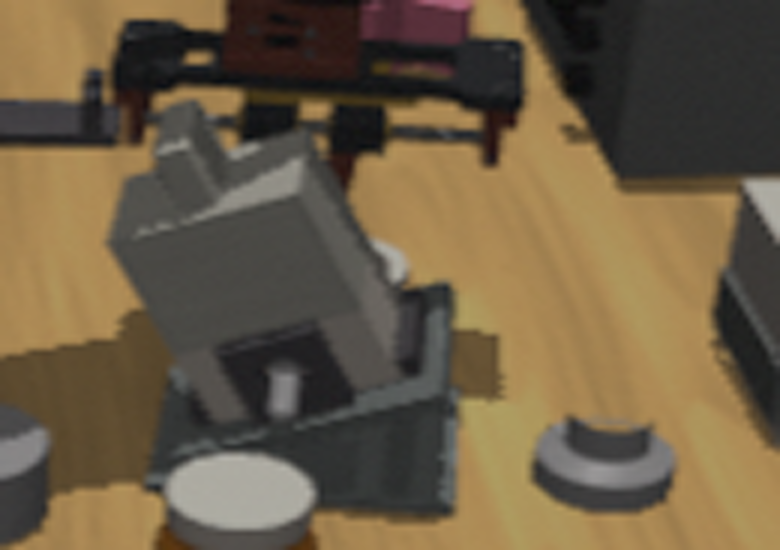

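The rod sticks out of the far ear: tip at (495,270) in the top crop and (283,370)–(283,415) in the side crop. Release and lift.

>>> servo_tool:
  increments:
    - [[0,0,0,0,0,0,-0.15],[0,0,0,0,0,0,-0.15],[0,0,0,0,0,0,-0.15],[0,0,0,0,0,0,-0.15],[0,0,0,0,0,0,-0.15],[0,0,0,0,0,0,-0.15],[0,0,0,0,0,0,-0.15],[0,0,-0.02,0,0,0,-0.15],[0,0,-0.04,0,0,0,-0.15],[0,0,-0.04,0,0,0,-0.15],[0,0,-0.04,0,0,0,-0.15],[0,0,-0.04,0,0,0,-0.15]]

```text
time_s: 10.5
position: [0.6458, 0.1324, 0.2429]
ee_rot: [[0.982, -0.19, -0.0], [-0.19, -0.982, -0.0], [-0.0, 0.0, -1.0]]
ft_force: [0.2, -0.4, -0.8]
finger_gap: 0.0506
```

>>> servo_tool:
  increments:
    - [[0,0,-0.04,0,0,0,-0.15],[0,0,-0.03,0,0,0,-0.15],[0,0,0,0,6.25,0,-0.15],[0,0,0,0,6.25,0,-0.15],[0,0,0,0,6.25,0,-0.15],[0,0,0,0,6.25,0,-0.15],[0,0,0,0,0,0,-0.15]]

```text
time_s: 11.08
position: [0.6423, 0.1325, 0.3093]
ee_rot: [[0.89, -0.189, 0.414], [-0.17, -0.982, -0.081], [0.422, 0.002, -0.907]]
ft_force: [-1.1, 0.1, -1.3]
finger_gap: 0.0504
```

Run:
```python
from m2 import *
R_,O_=pose([.6374,.0325,np.radians(-11)])
g=O_+R_@L(0,0,44+92)      # grasp point
tcp=g-R_@Z*.011
print('tcp target',tcp)
delta(tcp,-11,25); delta(tcp+R_@Z*.06,-11,25)
print(sensors.observe()['ee_rot'].round(3).tolist())
s=snap('side','side8'); a=cv2.resize(s['image'][190:300,310:440],None,fx=6,fy=5,interpolation=cv2.INTER_CUBIC); cv2.imwrite('pics/c8s.png',a)
s=snap('top','top8')
```

```text
tcp target [0.58558535 0.04257175 0.16333709]
turn [0.04 0.04 0.15] shift after turn mm [-96.6  99.1 116. ] F [-1.1  0.1 -1.3] gap 50.4 t 11.0833 pos [0.6423 0.1325 0.3093] q [ 0.27  0.24  1.77 -0.28  0.76  0.63]
turn [0.04 0.04 0.15] shift after turn mm [-96.6  99.1  56. ] F [-1.1  0.1 -1.3] gap 50.4 t 11.0833 pos [0.6423 0.1325 0.3093] q [ 0.27  0.24  1.77 -0.28  0.76  0.63]
[[0.89, -0.189, 0.414], [-0.17, -0.982, -0.081], [0.422, 0.002, -0.907]]
```

View pics/side8.png

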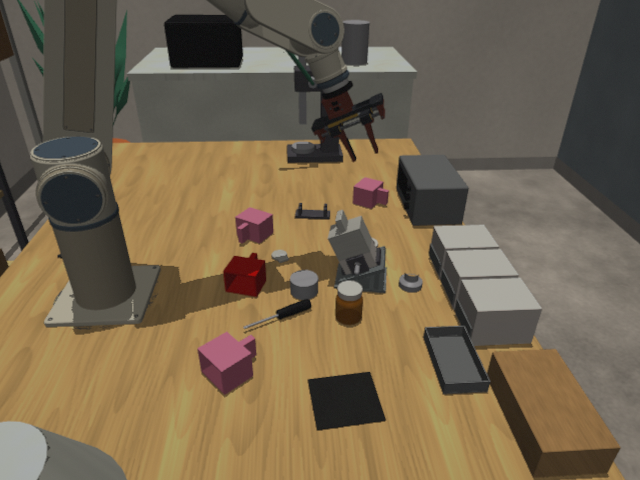

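View pics/top8.png

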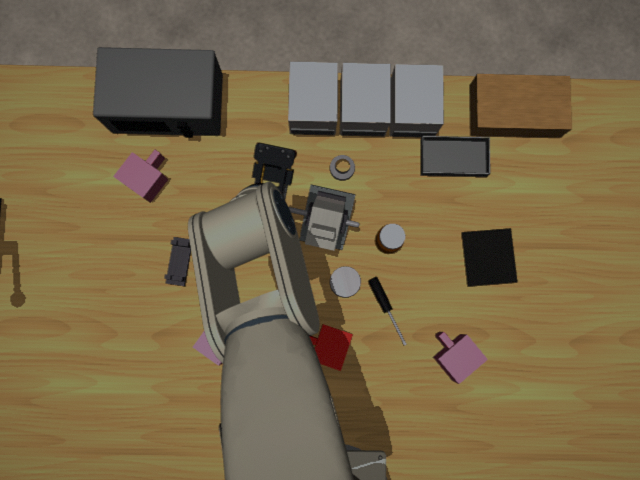

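The rod is through both ears, visible at (296,209) and (356,225) in the top view. Moving above the rib.

>>> servo_tool:
  increments:
    - [[-0.0242,0.0248,0.014,0,0,0,-0.15],[-0.0242,0.0248,0.014,0,0,0,-0.15],[-0.0242,0.0248,0.014,0,0,0,-0.15],[-0.0242,0.0248,0.014,0,0,0,-0.15],[0,0,0,0,0,0,-0.15],[0,0,0,0,0,0,-0.15],[0,0,0,0,0,0,-0.15]]

```text
time_s: 11.77
position: [0.5671, 0.0471, 0.2208]
ee_rot: [[0.889, -0.192, 0.416], [-0.174, -0.981, -0.08], [0.424, -0.001, -0.906]]
ft_force: [-0.1, -0.2, 0.3]
finger_gap: 0.0507
```

Run:
```python
from h import *
delta([.5856,.0426,.1633],-11,25)
s=snap('side','side9'); a=cv2.resize(s['image'][150:290,300:440],None,fx=5,fy=4.2,interpolation=cv2.INTER_CUBIC); cv2.imwrite('pics/c9s.png',a)
s=snap('top','top9')
a=cv2.resize(s['image'][180:270,250:400],None,fx=5,fy=5,interpolation=cv2.INTER_CUBIC); cv2.imwrite('pics/c9.png',a)
```

```text
turn [-0.02 -0.08 -0.06] shift after turn mm [-7.   0.9 60.1] F [-0.1 -0.2  0.3] gap 50.7 t 11.7667 pos [0.5671 0.0471 0.2208] q [ 0.13  0.22  2.04 -0.3   0.48  0.56]
```

View pics/c9s.png

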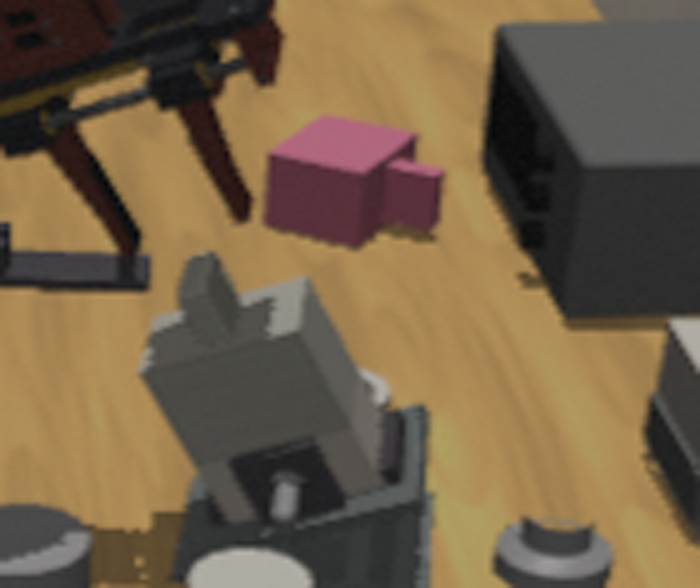

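View pics/c9.png

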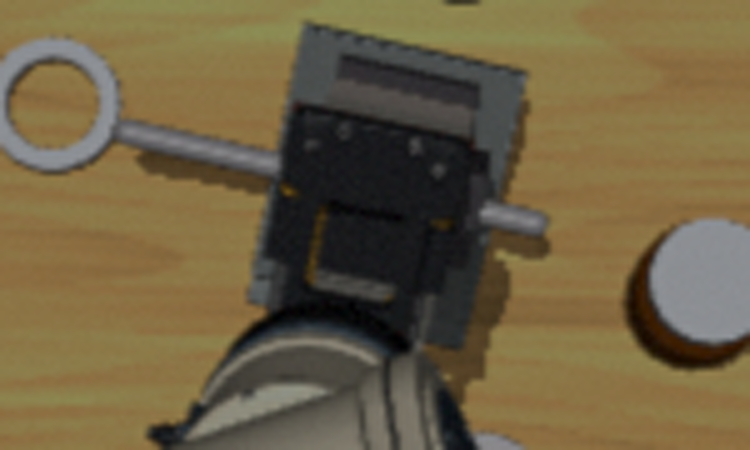

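>>> servo_tool:
  increments:
    - [[-0.007,0.001,0,0,0,0,-0.15],[0,0,0.012,0,0,0,-0.15],[0,0,0.015,0,0,0,-0.15],[0,0,0.015,0,0,0,-0.15],[0,0,0.01,0,0,0,-0.15],[0,0,0.006,0,0,0,-0.15],[0,0,0,0,0,0,-0.15],[0,0,0,0,0,0,-0.15],[0,0,0,0,0,0,-0.15]]

```text
time_s: 12.62
position: [0.5823, 0.043, 0.1645]
ee_rot: [[0.89, -0.19, 0.415], [-0.172, -0.982, -0.08], [0.423, -0.0, -0.906]]
ft_force: [-0.2, 0.9, 0.5]
finger_gap: 0.0505
```

Run:
```python
from h import *
delta([.5856,.0426,.1633],-11,25)
s=snap('side','side10'); a=cv2.resize(s['image'][180:290,300:420],None,fx=6,fy=5,interpolation=cv2.INTER_CUBIC); cv2.imwrite('pics/c10s.png',a)
```

```text
turn [-0.03 -0.04  0.03] shift after turn mm [ 2.5 -0.3  2.5] F [-0.2  0.9  0.5] gap 50.5 t 12.6167 pos [0.5823 0.043  0.1645] q [ 0.12  0.34  2.05 -0.38  0.36  0.64]
```

View pics/c10s.png

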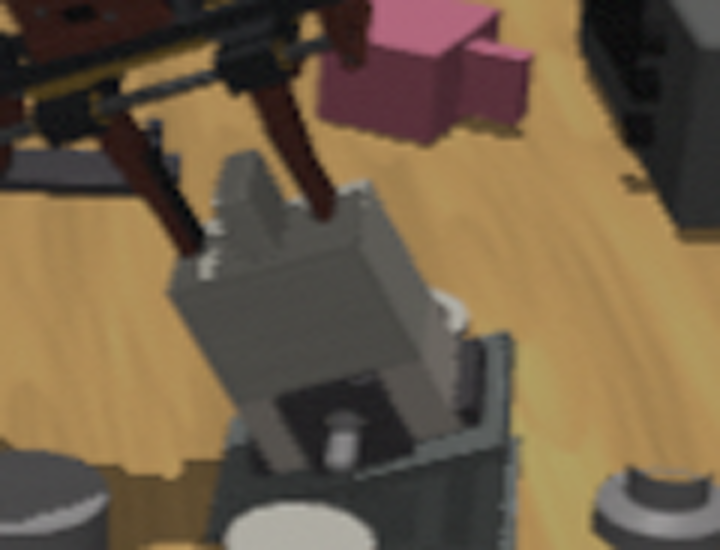

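The fingers straddle the rib, left tip at (195,250) and right tip at (325,215). Nudge +2 mm to centre, then close.

>>> servo_tool:
  increments:
    - [[0.002,0,0.001,0,0,0,0.2],[0,0,0,0,0,0,0.3],[0,0,0,0,0,0,0.5],[0,0,0,0,0,0,1],[0,0,0,0,0,0,1],[0,0,0,0,0,0,1],[0,0,0,0,0,0,1]]
  grip_force: 15

```text
time_s: 13.25
position: [0.584, 0.0424, 0.1638]
ee_rot: [[0.89, -0.19, 0.414], [-0.172, -0.982, -0.081], [0.422, 0.0, -0.907]]
ft_force: [-1.9, 0.1, 0.7]
finger_gap: 0.0158
```

>>> servo_tool:
  increments:
    - [[0,0,0,0,0,0,1],[0,0,0,0,0,0,1],[0,0,0,0,0,0,1]]
  grip_force: 50

```text
time_s: 13.5
position: [0.5841, 0.0424, 0.1638]
ee_rot: [[0.89, -0.19, 0.414], [-0.172, -0.982, -0.081], [0.422, 0.0, -0.906]]
ft_force: [-2.5, 0.2, 0.9]
finger_gap: 0.0159
```

Run:
```python
from h import *
delta([.5856,.0426,.1633],-11,25)
```

```text
turn [-0.    0.02  0.03] shift after turn mm [ 1.1 -0.5  1.1] F [-2.5  0.2  0.9] gap 15.9 t 13.5 pos [0.5841 0.0424 0.1638] q [ 0.12  0.34  2.05 -0.37  0.36  0.63]
```

>>> servo_tool:
  increments:
    - [[0,0,-0.002,0,0,0,1],[0,0,-0.003,0,0,0,1],[0,0,-0.003,0,0,0,1],[0,0,-0.003,0,0,0,1],[0,0,-0.003,0,0,0,1],[0,0,-0.003,0,0,0,1],[0,0,-0.003,0,0,0,1]]

```text
time_s: 14.08
position: [0.5758, 0.044, 0.1822]
ee_rot: [[0.89, -0.19, 0.415], [-0.172, -0.982, -0.08], [0.422, 0.0, -0.906]]
ft_force: [1.8, -0.2, -7.3]
finger_gap: 0.0157
```

Run:
```python
from h import *
delta([.5856,.0426,.1633],-11,25)
s=snap('side','side11'); a=cv2.resize(s['image'][180:290,300:420],None,fx=6,fy=5,interpolation=cv2.INTER_CUBIC); cv2.imwrite('pics/c11s.png',a)
```

```text
turn [-0.01  0.02  0.03] shift after turn mm [ 1.  -0.5 21.3] F [ 1.8 -0.2 -7.3] gap 15.7 t 14.0833 pos [0.5758 0.044  0.1822] q [ 0.12  0.3   2.05 -0.35  0.4   0.61]
```

View pics/c11s.png

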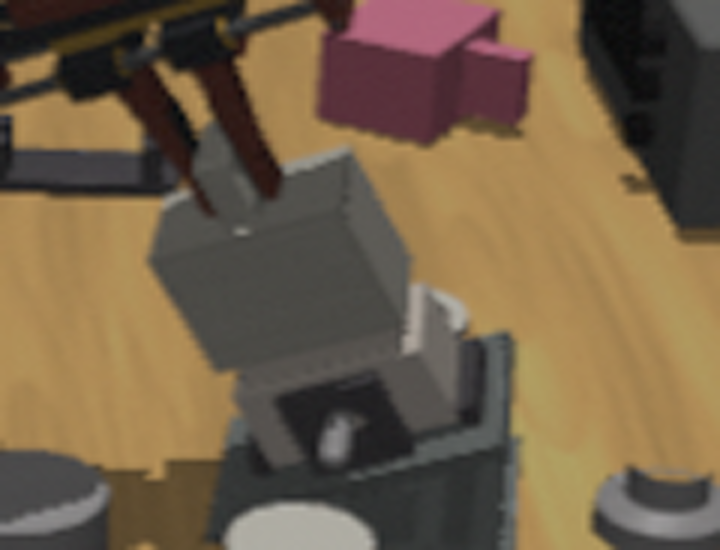

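The case has separated, with its rim at (225,370), while the core base stays put and the rod still shows at (335,440). The pull is about 7 N, as expected. I'll continue.

>>> servo_tool:
  increments:
    - [[0,0,-0.004,0,0,0,1],[0,0,-0.004,0,0,0,1],[0,0,-0.004,0,0,0,1],[0,0,-0.004,0,0,0,1],[0,0,-0.004,0,0,0,1],[0,0,-0.004,0,0,0,1],[0,0,-0.004,0,0,0,1],[0,0,-0.004,0,0,0,1],[0,0,-0.004,0,0,0,1],[0,0,-0.004,0,0,0,1],[0,0,-0.004,0,0,0,1],[0,0,-0.004,0,0,0,1]]

```text
time_s: 15.13
position: [0.5561, 0.048, 0.2262]
ee_rot: [[0.889, -0.19, 0.415], [-0.172, -0.982, -0.08], [0.423, -0.0, -0.906]]
ft_force: [0.6, 0.1, -3.2]
finger_gap: 0.0158
```

>>> servo_tool:
  increments:
    - [[0,0,-0.006,0,0,0,1],[0,0,-0.008,0,0,0,1],[0,0,-0.01,0,0,0,1],[0,0,-0.01,0,0,0,1],[0,0,-0.006,0,0,0,1],[0,0,0,0,0,0,1],[0,0,0,0,0,0,1],[0,0,0,0,0,0,1]]

```text
time_s: 15.8
position: [0.5394, 0.0511, 0.2617]
ee_rot: [[0.89, -0.19, 0.415], [-0.172, -0.982, -0.08], [0.423, 0.0, -0.906]]
ft_force: [0.7, 0.9, -2.4]
finger_gap: 0.0156
```

Run:
```python
from h import *
delta([.5856,.0426,.1633],-11,25)
s=snap('side','side12'); a=cv2.resize(s['image'][130:290,280:440],None,fx=5,fy=3.7,interpolation=cv2.INTER_CUBIC); cv2.imwrite('pics/c12s.png',a)
```

```text
turn [-0.01  0.    0.03] shift after turn mm [  0.9  -0.5 109.1] F [ 0.7  0.9 -2.4] gap 15.6 t 15.8 pos [0.5394 0.0511 0.2617] q [ 0.15  0.11  2.05 -0.26  0.58  0.54]
```

View pics/c12s.png

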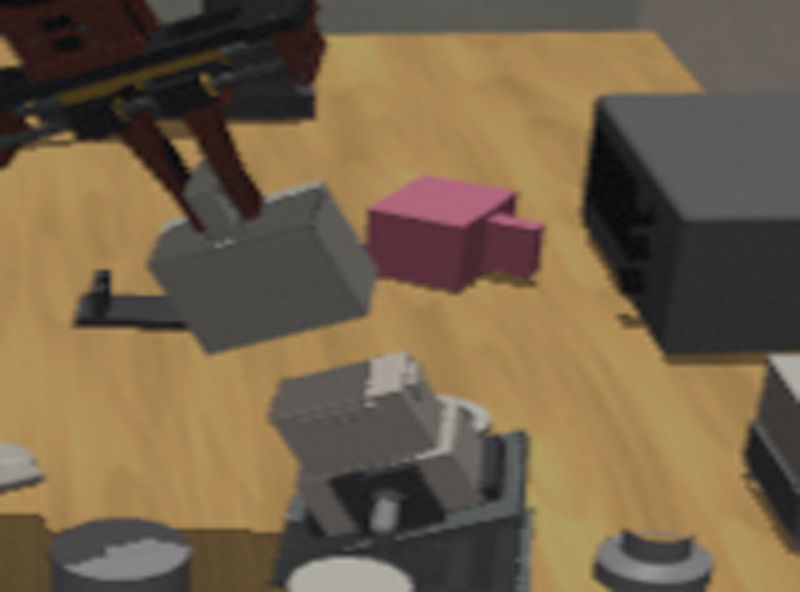

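The case is clear of the core and held squarely. The core and rod (385,510) remain in the cradle. Raise, level and carry to the mat.

>>> servo_tool:
  increments:
    - [[0,0,-0.02,0,0,0,1],[0,0,-0.02,0,0,0,1],[0,0,0,0,-5,0,1],[0,0,0,0,-5,0,1],[0,0,0,0,-5,0,1],[0,0,0,0,-5,0,1],[0,0,0,0,-5,0,1],[0,0,0,0,0,0,1]]

```text
time_s: 16.52
position: [0.5253, 0.0538, 0.2976]
ee_rot: [[0.982, -0.191, -0.002], [-0.191, -0.982, 0.001], [-0.002, -0.0, -1.0]]
ft_force: [0.4, -0.4, -2.4]
finger_gap: 0.0159
```

>>> servo_tool:
  increments:
    - [[0.005,0.018,0,0,0,0,1],[0.009,0.033,0,0,0,0,1],[0.009,0.033,0,0,0,0,1],[0.009,0.033,0,0,0,0,1],[0.009,0.033,0,0,0,0,1],[0.009,0.033,0,0,0,0,1],[0.009,0.033,0,0,0,0,1],[0.009,0.033,0,0,0,0,1],[0.009,0.033,0,0,0,0,1],[0.009,0.033,0,0,0,0,1],[0.009,0.033,0,0,0,0,1],[0.009,0.033,0,0,0,0,1]]

```text
time_s: 17.52
position: [0.5521, -0.3411, 0.2973]
ee_rot: [[0.982, -0.191, 0.0], [-0.191, -0.982, -0.001], [0.001, 0.001, -1.0]]
ft_force: [0.1, 0.7, -2.9]
finger_gap: 0.0158
```

>>> servo_tool:
  increments:
    - [[0.003,0.012,0.01,0,0,0,1],[0,0,0.03,0,0,0,1],[0,0,0.04,0,0,0,1],[0,0,0.03,0,0,0,1],[0,0,0.02,0,0,0,1],[0,0,0,0,0,0,1],[0,0,0,0,0,0,1],[0,0,0,0,0,0,1],[0,0,0,0,0,0,1]]

```text
time_s: 18.27
position: [0.5544, -0.3524, 0.1701]
ee_rot: [[0.982, -0.19, 0.003], [-0.19, -0.982, -0.002], [0.003, 0.002, -1.0]]
ft_force: [0.2, 0.3, -2.3]
finger_gap: 0.0156
```

Run:
```python
from h import *
delta([.553,-.353,.085],-11,0)
s=snap('side','side13')
a=cv2.resize(s['image'][250:450,250:450],None,fx=3,fy=3,interpolation=cv2.INTER_CUBIC); cv2.imwrite('pics/c13s.png',a)
s=snap('top','top13')
```

```text
turn [ 0.09 -0.2   0.04] shift after turn mm [-1.2  0.9 85.1] F [ 0.2  0.3 -2.3] gap 15.6 t 18.2667 pos [ 0.5544 -0.3524  0.1701] q [-0.58  0.54  1.6  -0.    1.   -0.39]
```

View pics/c13s.png

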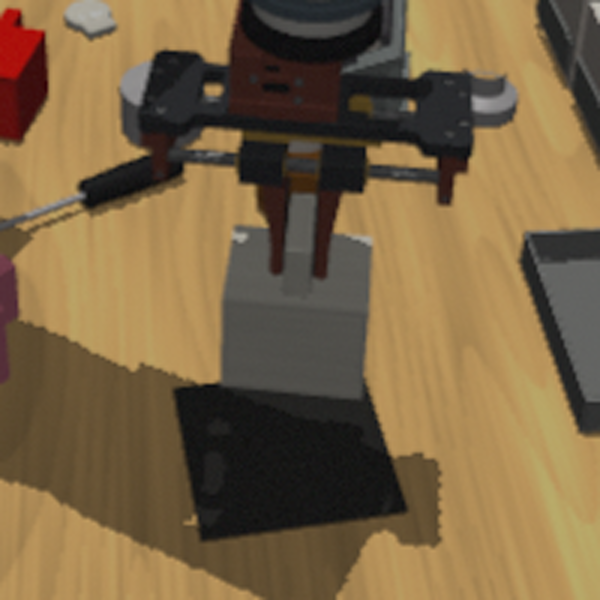

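View pics/top13.png

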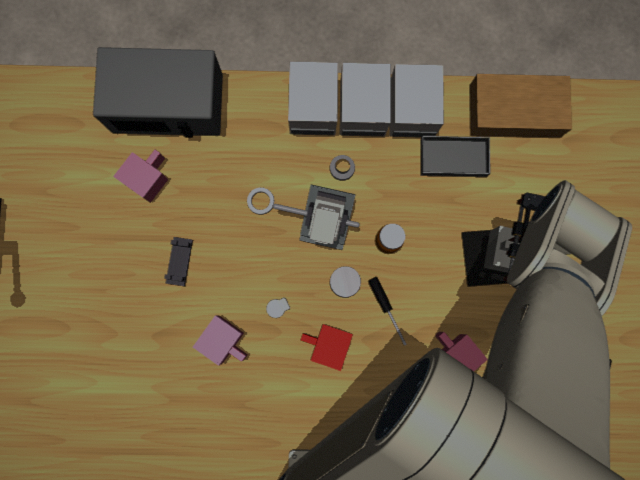

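The case hangs upright over the mat, and everything else is in place, with the rod visible on both sides of the cradle. Lowering.

>>> servo_tool:
  increments:
    - [[0,0,0.02,0,0,0,1],[0,0,0.02,0,0,0,1],[0,0,0.018,0,0,0,1],[0,0,0.012,0,0,0,1],[0,0,0.007,0,0,0,1],[0,0,0,0,0,0,1],[0,0,0,0,0,0,1],[0,0,0.001,0,0,0,1],[0,0,0.001,0,0,0,1],[0,0,0.001,0,0,0,1]]

```text
time_s: 19.2
position: [0.5537, -0.3522, 0.089]
ee_rot: [[0.982, -0.19, 0.001], [-0.19, -0.982, -0.001], [0.001, 0.001, -1.0]]
ft_force: [0.2, 0.4, -2.7]
finger_gap: 0.016
```

>>> servo_tool:
  increments:
    - [[0,0,0.001,0,0,0,1],[0,0,0.001,0,0,0,1],[0,0,0.001,0,0,0,1],[0,0,0,0,0,0,1]]

```text
time_s: 19.53
position: [0.5533, -0.352, 0.0856]
ee_rot: [[0.982, -0.19, 0.0], [-0.19, -0.982, -0.0], [0.0, 0.0, -1.0]]
ft_force: [-2.3, 0.4, 2.3]
finger_gap: 0.0155
```

>>> servo_tool:
  increments:
    - [[0,0,0.0005,0,0,0,1],[0,0,0,0,0,0,1],[0,0,0,0,0,0,1]]
  grip_force: 10

```text
time_s: 19.78
position: [0.5533, -0.3524, 0.0854]
ee_rot: [[0.982, -0.19, 0.0], [-0.19, -0.982, -0.001], [0.001, 0.001, -1.0]]
ft_force: [-1.9, 0.1, 6.4]
finger_gap: 0.0158
```

>>> servo_tool:
  increments:
    - [[0,0,0,0,0,0,0.5],[0,0,0,0,0,0,0.3],[0,0,0,0,0,0,-0.15],[0,0,0,0,0,0,-0.15],[0,0,0,0,0,0,-0.15],[0,0,0,0,0,0,-0.15],[0,0,0,0,0,0,-0.15],[0,0,0,0,0,0,-0.15]]

```text
time_s: 20.45
position: [0.5532, -0.3519, 0.0845]
ee_rot: [[0.982, -0.19, -0.0], [-0.19, -0.982, -0.0], [-0.0, 0.0, -1.0]]
ft_force: [-0.0, 0.0, -1.0]
finger_gap: 0.0507
```

>>> servo_tool:
  increments:
    - [[0,0,-0.01,0,0,0,-0.15],[0,0,-0.03,0,0,0,-0.15],[0,0,-0.04,0,0,0,-0.15],[0,0,-0.04,0,0,0,-0.15],[0,0,-0.04,0,0,0,-0.15],[-0.04,0,0,0,0,0,-0.15],[-0.04,0,0,0,0,0,-0.15],[-0.04,0,0,0,0,0,-0.15],[-0.04,0,0,0,0,0,-0.15],[0,0,0,0,0,0,-0.15],[0,0,0,0,0,0,-0.15]]

```text
time_s: 21.37
position: [0.3946, -0.3211, 0.2456]
ee_rot: [[0.981, -0.192, 0.001], [-0.192, -0.981, -0.001], [0.001, 0.0, -1.0]]
ft_force: [-0.1, -1.0, 0.7]
finger_gap: 0.0506
```

Run:
```python
from h import *
s=snap('side','side14')
a=cv2.resize(s['image'][170:430,230:450],None,fx=3,fy=2.3,interpolation=cv2.INTER_CUBIC); cv2.imwrite('pics/c14s.png',a)
s=snap('top','top14')
a=cv2.resize(s['image'][150:310,240:550],None,fx=2.5,fy=2.5,interpolation=cv2.INTER_CUBIC); cv2.imwrite('pics/c14.png',a)
```

```text
(no output)
```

View pics/c14s.png

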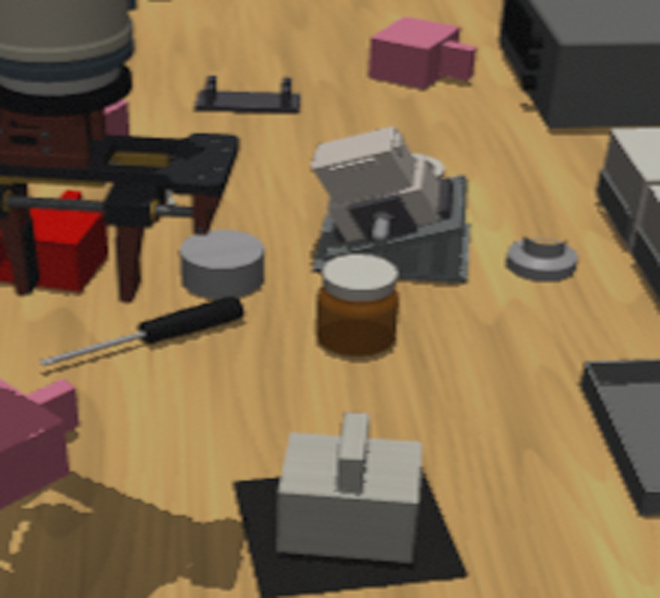

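View pics/c14.png

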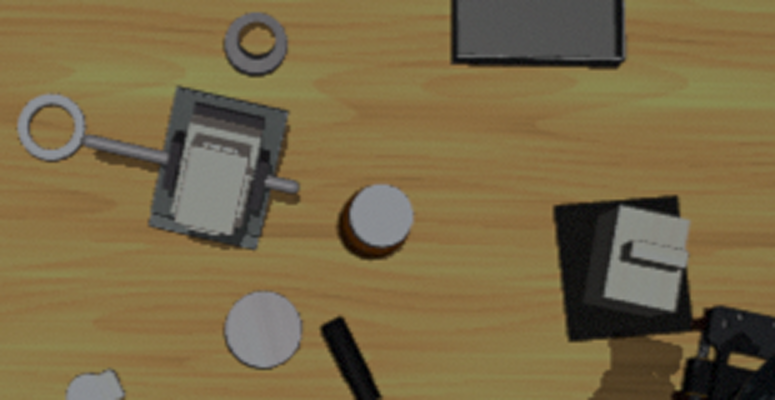

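Run:
```python
from m2 import *
T=load('top14'); R_,O_=pose([.6374,.0325,np.radians(-11)]); b=O_+R_@L(0,0,24)
f=lambda u,v:((u+.5)/2.5-.5+240,(v+.5)/2.5-.5+150)
for p in((85,140),(298,187)): print('rod end in bore frame mm',(R_.T@(onz(T,*f(*p),.072)-b)*1e3).round(1))
# case top centre at z=.074
C=np.array([onz(T,*f(*p),.074) for p in((617,206),(690,220),(676,312),(603,298))]); print('case centre',C.mean(0),'mat',[.5537,-.3506])
# core top corners vs start pose
for x,y in((35.5,25.5),(35.5,-25.5),(-35.5,25.5),(-35.5,-25.5)): print(((proj(T,O_+R_@L(x,y,94))-[240,150]+.5)*2.5-.5).round(0))
workorder.finish_job()
```

```text
rod end in bore frame mm [  1.9 121.6   0.2]
rod end in bore frame mm [  0.4 -74.2   0.2]
case centre [ 0.55471764 -0.35078609  0.074     ] mat [0.5537, -0.3506]
[190. 145.]
[249. 158.]
[174. 224.]
[233. 236.]
the job is handed in; nothing more can be done
```

I pushed the rod through both cradle ears and the core. I then drew the case straight off along the slant, stood it open side down on the mat and handed the job in at about 21 s. The simulator gave no verdict, so these results are my own image measurements.

**What the last checks showed**
- **Rod:** it spans about −74 to +122 mm along the hole line, so its centre is about +24 mm off the bore's midpoint (limit ±50 mm). It lies within about 2 mm of the hole line sideways.
- **Case:** it stands upright, about 1 mm from the measured mat centre.
- **Core:** it is still in the cradle with the rod through it. In the top view its upper corners were within a few millimetres of their expected start positions, by eye rather than measured; the limit is 12 mm.
- **Gripper and other things:** the gripper is open and clear of everything. The other things look unmoved.
- **Forces:** pulling the case off took about 7 N. Nothing read higher on the force sensor.

**Checks that disagreed**
- **Cradle position:** the cradle's deck corners put it about 5 mm off from where the case edges and ear hole put it. I left the deck corners out and set the rod's line by its position relative to the ears in the image. It went in without resistance.
- **Side camera:** the side camera read heights about 1 pixel off from the arm's own position.

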